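# Set the column selector to its fifth position and enter it

### The job

On the oblong column-selector box, push the lever round clockwise with a fingertip, click by click, until it rests in the fifth position (the bar mark is the first position, the round studs are the second to the sixth), then press that box's push button fully down with a fingertip to enter the setting and leave it released. Do not press the button while the lever stands anywhere else, do not pinch the lever or pick anything up, and leave the round control's knob and the loose things on the bench where they are.

Things in the scene. Friction and masses are not known exactly. Their poses are not given: they have to be found in the camera images.
- column_selector: Oblong grey box fixed to the bench, 120 (x) x 165 (y) x 50 high mm, turned up to 0.45 rad. Origin at the centre of its underside, x away from the robot, y left, z up. On top: at the left an aluminium dial plate (112 mm diameter, 3 mm thick) with the lever, at the right (-y) the push button.
- dial_centre (a point): Lever's turning axis at the plate's upper face, 53 mm above the bench, 22 mm left (+y) of the box's centre; axes as the box's. On the plate's far half six marks 3 mm high, 49 mm from here, 30 degrees apart: a short radial bar (first position, furthest left), then clockwise five round studs (second to sixth position).
- selector (a joint): Lever angle, rad, growing clockwise from above: first position 0, each click 0.5236 (30 deg), fifth 2.0944; stops 0.08 outside first and sixth. After n clicks the lever points 75 - 30 n deg left of the box's +x. A detent pulls it into the nearest position once past half-way; 3 N at 32 mm from the axis carries it over. Starts in the first, second or third position.
- lever_end (a point): Outer end of the black lever, half-way up; x outward along the lever. The lever is an upright bar 12 mm thick, from 14 mm behind the axis to 42 mm in front of it (white line on top towards this end), from 4 to 34 mm above the dial plate. Under it lies a round hub of 18 mm radius, 6 mm high.
- lever_left: The anticlockwise (left) half of the lever's thickness, 6 mm: clockwise pushing is done on its flat face. Origin on the turning axis 3 mm below the upper face of the dial plate; x outward along the lever.
- lever_right: The clockwise (right) half of the lever's thickness, 6 mm. Same origin and axes as lever_left. Loading both halves with the fingers counts as a pinch.
- enter_button (a joint): Travel of the push button, m: 0 released, 0.006 fully down; springs back; about 4 N at the bottom.
- enter_button_top (a point): Centre of the button's upper face, released 68 mm above the bench, 60 mm right (-y) of the box's centre. The button is grey, 24 mm in diameter, in a black collar 40 mm in diameter that stands 12 mm above the box; the button stands 6 mm above the collar.
- round_control: The other control, not to be touched: round grey drum, 90 mm diameter, 43 mm high, fixed to the bench, no button. Origin at the centre of its underside.
- round_knob_end (a point): End of the bar knob (42 mm long, 14 mm thick) on the round drum, 80 mm above the bench, 18 mm from the knob's axis.
- column_bb: Loose steel separation column, 20 x 128 x 17 mm, lying along its y in front of the box. Origin at the underside's centre.
- reagent_amber: Loose small brown screw-cap bottle, 48 mm diameter, 86 mm high, standing right of the box. Origin at the underside's centre.
- beaker_50: Loose glass beaker, 45 mm diameter, 58 mm high, standing left of the controls. Origin at the underside's centre.
- wrench_8: Loose open-end wrench, 149 mm long, lying left of the controls. Origin at the underside's centre.
- vial_04: Loose small vial, 12 mm diameter, 32 mm high, standing in front of the round drum. Origin at the underside's centre.

How it is judged:
By the outcome, as a careful person would: the job done as asked, in the order asked, and still so for the second after the job is handed in, with the robot touching nothing.
It also fails if it takes over 58 s, if anything falls off the work surface, if the arm or the gripper's body presses on something with over 40 N, if the wrist force passes 120 N, or if a joint passes its speed limit or range.

### The arm

A 7-joint arm with a two-finger parallel gripper is mounted at the origin on a cart in front of the work surface, level with it; the furniture and walls round the work are solid. World frame = base frame: x ahead of the robot, y to its left, z up, the work surface at z = 0. Lengths are in m, angles in rad, forces in N, time in s.
With the tool pointing down it reaches from about 0.425 to 0.875 m from the base axis. Payload 4.7 kg.
Tool frame: the origin (TCP) lies where the fingers leave the gripper's body, on its centre line; the fingertips stand 70 mm ahead of it and the grasp point (between the pads) lies 51 mm ahead of it; z points along the fingers, y is the line along which they close (so a half turn about z gives the same grasp; the last joint's range is limited). The gripper opens to 87 mm and grips with 3 to 60 N. Pads are 19 mm wide; open, the fingers measure 117 mm over their backs; the gripper's body (75 mm by 190 mm) begins 51 mm behind the grasp point.
Start: joints at [-1.329, 0.321, -0.07, 1.45, 0.023, 1.371, -0.057], TCP at [0.147, 0.633, 0.292] pointing down, gripper open.
Joint ranges: [-2.86, 2.86], [-0.3, 2.09], [-1.38, 1.24], [0.06, 2.45], [-1.56, 4.7], [0.09, 2.05], [-2.69, 2.69]. Speed limits (rad/s): [2.57, 2.57, 3.14, 3.14, 3.14, 3.14, 3.14].

### API

Orientations are given as a rotation vector (axis times angle).
In Python, from bench import ctrl gives the robot as it stands.
- The arm moves only by the tool play_rows, never from a script. Its argument "increments" is a list that holds one entry, the list of rows, each a list of 7 numbers: the shift along the tool's x, y, z as a fraction of full scale, then the turn, a rotation vector about the tool's x, y, z as a fraction of full scale, then the gripper command: -1 is shut, 1 is fully open, values between are in proportion. A call has 1 to 8 rows; each row is the pose to reach, as a shift and turn from the pose commanded when the call began, along the tool's axes at that moment; what a row does not reach only later rows make up. Full scale, the value 1, is 0.1 m for a shift and 90 degrees for a turn. A row lasts 1/10 s, in which the tool goes at most 50 mm and 8.59 degrees, less where a joint would pass 70% of its speed; a pose out of reach is approached as far as the arm can. A call with a number of a shift or a turn outside -1 to 1 is refused whole. A call with a gripper value outside its range is refused whole. The fingers move at their own pace and stop on an object; "squeeze" is the grip in N (left out, the last holds). Time passes only in rows, so rows that repeat a pose let the fingers close. It gives the time, the measured TCP pose, the force, the opening and the grip force at its end, in the units of the state.
- ctrl.get_state(): the state, without advancing time (a new reading comes with each control period).
- ctrl.get_image(name): name is "side" or "top" or "wrist"; returns the picture (480x640x3 uint8, red, green, blue); there is no depth.
- ctrl.get_calibration(name): a dict with "vertical_fov" (degrees; the focal length in pixels is half the picture's height over the tangent of half this angle, whatever the lens; pixels are square), "cx", "cy" (the principal point, pixels), "R" (3x3) and "t" (3): a world point X has camera coordinates R X + t; the wrist camera has in their place "T_tool_cam" (4x4, takes a point from camera to tool coordinates, whose origin is the TCP and whose axes are the flange's). Camera axes: x right, y down, z forward; pixel columns grow to the right and rows downward; lengths in m; the calibration is good to about 2 mm. A picture is of the moment at which its call begins: read the wrist's pose just before it. get_calibration takes no time and is no camera call.
- ctrl.close_job(): hands the job in; it is judged then, once.
The state is a dict: "time": time; "joint_positions": joint angles; "qd": joint speeds; "joint_torque": joint torques, N m; "position": TCP position; "tool_rot": TCP orientation; "ft_force": force on the tool from outside, world axes, zero at the start; "torque": the same for the moment, N m; "grip_width": opening from 0.0 (shut) to 1.0 (fully open); "grip_force": force on a finger pad.
Only numpy, scipy, OpenCV 4.12 (cv2) and the standard library are available. Lean on these libraries where they do the work, as an engineer would, in place of code of your own. Each camera call takes 0.05 s, during which the arm holds its last target. There are 200 camera calls.

## Working session

There is one attempt and no reset: what is moved stays moved. The work goes in short steps, Python scripts to look and compute and a tool call to move; the robot and the scene stay as the last step left them, time stands still between calls to the robot, and variables do not carry over. Pictures are saved under pics/ and viewed, at most 10 in all, crops included, and the job is handed in when it is done.

Besides the shell and the picture viewer there is one more tool, called after ">>>" as name([rows], argument=value, ...), one row to a line, values as JSON. play_rows: Moves the arm, as the interface text tells. Shift numbers are shares of 0.1 m and turn numbers shares of 90 degrees, none past 1 either way. Its arguments: {"type":"object","properties":{"increments":{"type":"array"},"squeeze":{"type":"number"}},"required":["increments"]}

```bash
mkdir -p pics
python3 - <<'E'
from bench import ctrl
import cv2,json
s=ctrl.get_state(); print(s['time'],s['position'],s['tool_rot'])
for n in("top","side"):
    cv2.imwrite(f"pics/{n}0.png",ctrl.get_image(n)[:,:,::-1])
    print(n,ctrl.get_calibration(n))
print(ctrl.get_calibration("wrist"))
E
```

```text
0.0 [0.14676288 0.63276078 0.29115635] [-3.57082208e-01 -3.12115468e+00  3.10206916e-03]
top {'vertical_fov': 47.13077602031783, 'cx': 319.9114396446432, 'cy': 235.41745963229792, 'R': array([[ 0.01728648, -0.99982406,  0.00728143],
       [-0.99621524, -0.01784362, -0.08506937],
       [ 0.08518433, -0.00578332, -0.99634842]]), 't': array([-0.03130894,  0.51366553,  1.1390895 ])}
side {'vertical_fov': 49.51105491557473, 'cx': 328.0190970957648, 'cy': 238.87552003516572, 'R': array([[ 0.96825519, -0.24948525, -0.01545939],
       [-0.10893004, -0.36547664, -0.92442473],
       [ 0.22498028,  0.89676303, -0.38105109]]), 't': array([-0.46838413,  0.12264848,  1.06320137])}
{'vertical_fov': 66.33143023497817, 'cx': 318.03100239100075, 'cy': 229.45530914701786, 'T_tool_cam': array([[-4.05999581e-04, -9.65184288e-01, -2.61570498e-01,
         7.19224213e-02],
       [ 9.99999861e-01, -3.04147779e-04, -4.29868309e-04,
         1.83524970e-04],
       [ 3.35346052e-04, -2.61570637e-01,  9.65184278e-01,
        -9.24678152e-02],
       [ 0.00000000e+00,  0.00000000e+00,  0.00000000e+00,
         1.00000000e+00]])}
```

View pics/top0.png

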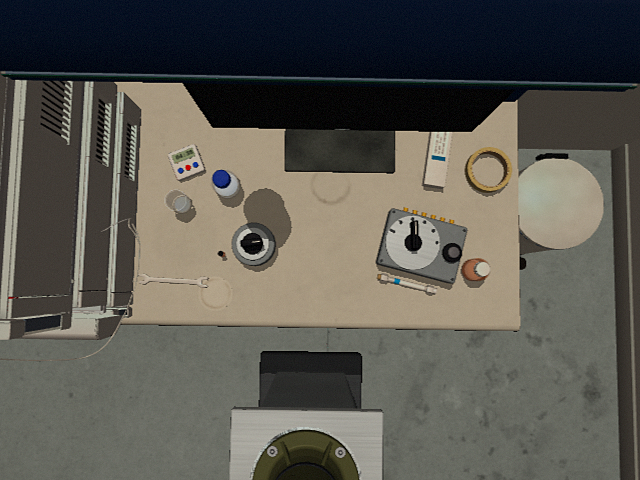

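The top view shows the box at about (420,245), with the dial at (413,242) and the button at (452,253). The round drum is at (254,244). I'll enlarge the box.

Run:
```python
import cv2
a=cv2.imread("pics/top0.png")[195:305,365:505]
cv2.imwrite("pics/top0c.png",cv2.resize(a,None,fx=5.4,fy=5.4,interpolation=cv2.INTER_CUBIC))
```

```text
(no output)
```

View pics/top0c.png

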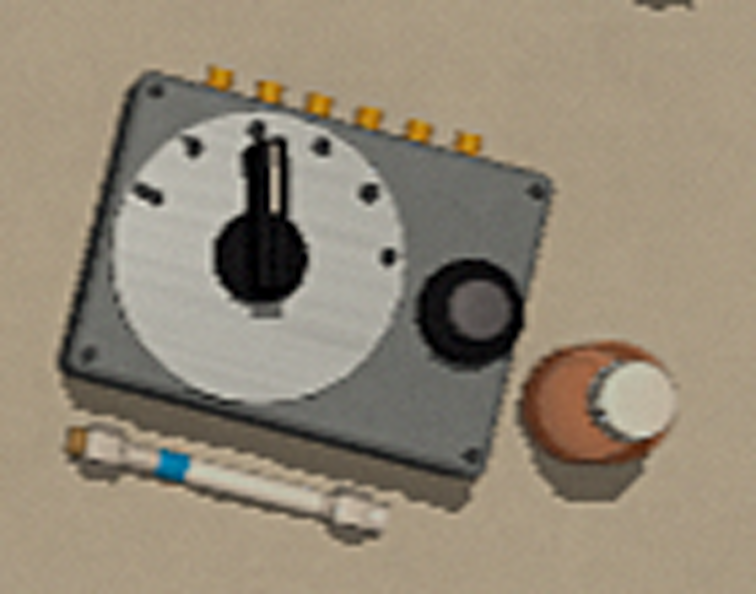

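View pics/side0.png

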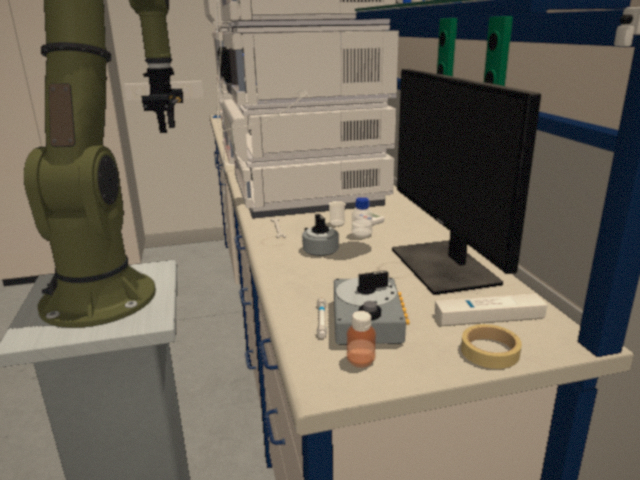

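The lever starts in the third position: its white line points at the stud at crop (257,128). The marks are at crop (148,193), (193,147), (257,128), (321,146), (370,192) and (388,257), and the button top is at (480,308). Next I fit the box pose.

```bash
cat > h.py <<'E'
from bench import ctrl
import numpy as np, cv2
from scipy.optimize import least_squares
from scipy.spatial.transform import Rotation as Ro
def proj(n,P,s=None):
    c=ctrl.get_calibration(n); f=240/np.tan(np.radians(c['vertical_fov']/2))
    P=np.atleast_2d(P)
    if n=='wrist':
        T=c['T_tool_cam']; P=Ro.from_rotvec(s['tool_rot']).inv().apply(P-s['position'])
        Q=(P-T[:3,3])@T[:3,:3]
    else: Q=P@c['R'].T+c['t']
    return np.c_[c['cx']+f*Q[:,0]/Q[:,2],c['cy']+f*Q[:,1]/Q[:,2]]
A=np.radians(75-30*np.arange(6))
LOC=np.r_[np.c_[.049*np.cos(A),.022+.049*np.sin(A),np.full(6,.056)],[[0,-.06,.068]]]
def world(p,L):
    c,s=np.cos(p[2]),np.sin(p[2]); L=np.atleast_2d(L)
    return np.c_[p[0]+c*L[:,0]-s*L[:,1],p[1]+s*L[:,0]+c*L[:,1],L[:,2]]
def fit(n,pix,s=None,loc=LOC,p0=(.5,-.2,-.2)):
    r=least_squares(lambda p:(proj(n,world(p,loc),s)-pix).ravel(),p0)
    return r.x,r.fun.reshape(-1,2)
E
python3 - <<'E'
from h import *
px=np.array([[148,193],[193,147],[257,128],[321,146],[370,192],[388,257],[480,308]])/5.4+[365,195]
p,r=fit('top',px-.4); print(p,r.round(1)); 
print(world(p,[[0,.022,.053],[0,-.06,.068]]))
np.save('p.npy',p)
E
```

```text
[ 0.49558008 -0.23400937 -0.23286632] [[-0.2  0.2]
 [ 0.  -0.1]
 [ 0.   0.1]
 [ 0.1 -0.1]
 [ 0.  -0.1]
 [ 0.2 -0.2]
 [-0.3  0.2]]
[[ 0.50065697 -0.21260317  0.053     ]
 [ 0.48173404 -0.29238991  0.068     ]]
```

The third position is confirmed and the fit residual is about 0.2 px. The instrument stack on the left limits the transfer path, so I check where its corner is.

```bash
python3 - <<'E'
from h import *
def ray(n,u,v,z):
    c=ctrl.get_calibration(n); f=240/np.tan(np.radians(c['vertical_fov']/2))
    o=-c['R'].T@c['t']; d=c['R'].T@[(u-c['cx'])/f,(v-c['cy'])/f,1]
    return (o+d*(z-o[2])/d[2]).round(3)
for uv in((133,320),(140,320),(140,100),(519,330)): print('top',uv,ray('top',*uv,0))
print('side',ray('side',250,213,0))
for z in (0,.15,.3,.5,.7): print(z,proj('side',[.33,.385,z]).round(),proj('top',[.33,.385,z]).round())
E
python3 -c "
import cv2
a=cv2.imread('pics/top0.png')[60:360,0:240];b=cv2.imread('pics/side0.png')[0:300,120:420]
cv2.imwrite('pics/c2.png',cv2.resize(cv2.hconcat([a,b]),None,fx=1.48,fy=1.98))"
```

```text
top (133, 320) [0.329 0.37  0.   ]
top (140, 320) [0.329 0.355 0.   ]
top (140, 100) [0.807 0.377 0.   ]
top (519, 330) [ 0.322 -0.449  0.   ]
side [0.359 0.438 0.   ]
0 [[242. 220.]] [[126. 320.]]
0.15 [[238. 169.]] [[ 98. 325.]]
0.3 [[233. 113.]] [[ 60. 332.]]
0.5 [[226.  31.]] [[-16. 347.]]
0.7 [[219. -61.]] [[-157.  375.]]
```

View pics/c2.png

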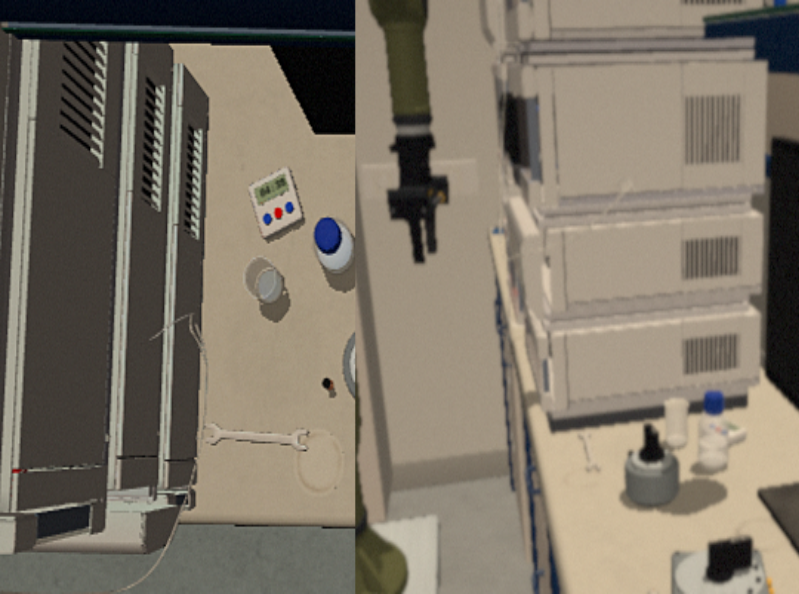

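The stack corner is at about x 0.31, y 0.38. I swing in at a small radius, with the gripper turned tangentially and shut.

>>> play_rows([
  [[0, -0.12, 0, 0, 0, -0.09, -1], [0, -0.25, 0, 0, 0, -0.18, -1], [0, -0.38, 0, 0, 0, -0.28, -1], [0, -0.5, 0, 0, 0, -0.37, -1], [0, -0.62, 0, 0, 0, -0.46, -1], [0, -0.75, 0, 0, 0, -0.56, -1], [0, -0.9, 0, 0, 0, -0.65, -1], [0, -1, 0, 0, 0, -0.75, -1]],
], squeeze=5)

```text
time: 0.9
position: [0.124, 0.5347, 0.2918]
tool_rot: [1.436, -2.794, 0.002]
ft_force: [-0.0, 0.3, -0.6]
grip_width: 0.355
grip_force: 0.0
```

>>> play_rows([
  [[0.2, -0.15, 0, 0, 0, 0, -1], [0.4, -0.3, 0, 0, 0, 0, -1], [0.6, -0.5, 0, 0, 0, 0, -1], [0.8, -0.65, 0, 0, 0, 0, -1], [0.94, -0.75, 0, 0, 0, 0, -1]],
])

```text
time: 1.4
position: [0.13, 0.4138, 0.2919]
tool_rot: [1.426, -2.799, 0.001]
ft_force: [1.1, -0.0, -0.3]
grip_width: 0.01
grip_force: 0.0
```

>>> play_rows([
  [[-0.05, -0.2, 0, 0, 0, 0, -1], [-0.1, -0.4, 0, 0, 0, 0, -1], [-0.15, -0.6, 0, 0, 0, 0, -1], [-0.15, -0.8, 0, 0, 0, 0, -1], [-0.15, -1, 0, 0, 0, 0, -1], [-0.15, -1, 0, 0, 0, 0, -1]],
])

```text
time: 2.0
position: [0.2215, 0.3674, 0.2919]
tool_rot: [1.421, -2.802, 0.002]
ft_force: [-0.9, -0.0, -0.6]
grip_width: 0.008
grip_force: 0.0
```

>>> play_rows([
  [[0, -0.2, 0, 0, 0, 0, -1], [0, -0.4, 0, 0, 0, 0, -1], [0, -0.6, 0, 0, 0, 0, -1], [0, -0.8, 0, 0, 0, 0, -1], [0, -1, 0, 0, 0, 0, -1], [0, -1, 0, 0, 0, 0, -1]],
])

```text
time: 2.6
position: [0.3016, 0.3094, 0.2921]
tool_rot: [-1.423, 2.801, -0.001]
ft_force: [-0.0, -0.1, 0.9]
grip_width: 0.007
grip_force: 0.0
```

>>> play_rows([
  [[0, -0.25, 0, 0, 0, 0, -1], [0.1, -0.5, 0, 0, 0, 0.08, -1], [0.2, -0.75, 0, 0, 0, 0.17, -1], [0.3, -1, 0, 0, 0, 0.25, -1], [0.4, -1, 0, 0, 0, 0.34, -1], [0.4, -1, 0, 0, 0, 0.43, -1], [0.4, -1, 0, 0, 0, 0.51, -1], [0.4, -1, 0, 0, 0, 0.58, -1]],
])

```text
time: 3.4
position: [0.3568, 0.2206, 0.2922]
tool_rot: [0.045, -3.141, -0.001]
ft_force: [-0.2, 0.5, -0.9]
grip_width: 0.007
grip_force: 0.0
```

>>> play_rows([
  [[-0.2, -0.25, 0, 0, 0, 0, -1], [-0.4, -0.5, 0, 0, 0, 0, -1], [-0.6, -0.75, 0, 0, 0, 0, -1], [-0.8, -1, 0, 0, 0, 0, -1]],
])

```text
time: 3.8
position: [0.4411, 0.1228, 0.2922]
tool_rot: [0.054, -3.141, -0.001]
ft_force: [0.2, -0.1, -0.1]
grip_width: 0.007
grip_force: 0.0
```

>>> play_rows([
  [[-0.1, -0.25, 0, 0, 0, 0, -1], [-0.2, -0.5, 0, 0, 0, 0, -1], [-0.3, -0.75, 0, 0, 0, 0, -1], [-0.4, -1, 0, 0, 0, 0, -1]],
])

```text
time: 4.2
position: [0.4844, 0.0243, 0.2921]
tool_rot: [0.054, -3.141, -0.002]
ft_force: [0.7, 0.1, -0.0]
grip_width: 0.008
grip_force: 0.0
```

>>> play_rows([
  [[-0.1, -0.25, 0, 0, 0, 0, -1], [-0.2, -0.5, 0, 0, 0, 0, -1], [-0.3, -0.75, 0, 0, 0, 0, -1], [-0.4, -1, 0, 0, 0, 0, -1], [-0.4, -1, 0, 0, 0, 0, -1], [-0.4, -1, 0, 0, 0, 0, -1]],
])

```text
time: 4.8
position: [0.5275, -0.0739, 0.2919]
tool_rot: [0.051, -3.14, -0.002]
ft_force: [-0.9, 0.2, 0.4]
grip_width: 0.007
grip_force: 0.0
```

Run:
```python
from h import *
s=ctrl.get_state(); print(s['time'],s['position'],s['tool_rot'],s['ft_force'])
im=ctrl.get_image('wrist')[:,:,::-1]; cv2.imwrite('pics/w1.png',im)
p=np.load('p.npy'); print(proj('wrist',world(p,LOC),s).round(1))
np.savez('s1.npz',position=s['position'],tool_rot=s['tool_rot'])
```

```text
4.8 [ 0.52753972 -0.07392136  0.29190551] [ 5.11298217e-02 -3.14042743e+00 -1.53438515e-03] [-0.93051651  0.22734853  0.39631821]
[[212.7 204.4]
 [194.6 223.5]
 [168.8 230.3]
 [141.5 223.3]
 [119.3 204.1]
 [108.2 177.1]
 [ 60.9 153.5]]
```

View pics/w1.png

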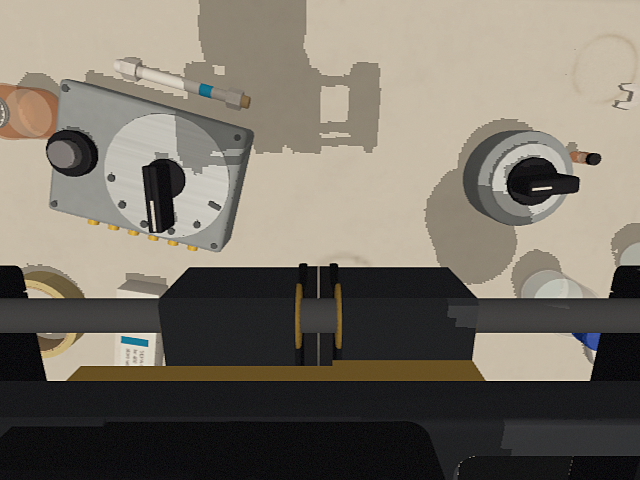

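The wrist view agrees with the top fit to about 2.5 px (about 2 mm in y). The marks are at (215,206), (197,225), (142,225), (121,204) and (111,178), and the button is at (64,154). The lever is on the third stud. I move over to the lever's left side and descend.

>>> play_rows([
  [[0, -0.25, 0.1, 0, 0, 0, -1], [0, -0.5, 0.3, 0, 0, 0, -1], [0, -0.75, 0.5, 0, 0, 0, -1], [0, -1, 0.7, 0, 0, 0, -1], [0, -1, 0.9, 0, 0, 0, -1], [0, -1, 1, 0, 0, 0, -1], [0, -1, 1, 0, 0, 0, -1]],
])

```text
time: 5.55
position: [0.5302, -0.1729, 0.1908]
tool_rot: [0.055, -3.138, -0.003]
ft_force: [-0.7, -0.3, 0.1]
grip_width: 0.006
grip_force: 0.0
```

>>> play_rows([
  [[0, 0, 0.1, 0, 0, 0, -1], [0, 0, 0.25, 0, 0, 0, -1], [0, 0, 0.4, 0, 0, 0, -1], [0, 0, 0.5, 0, 0, 0, -1], [0, 0, 0.55, 0, 0, 0, -1], [0, 0, 0.55, 0, 0, 0, -1], [0, 0, 0.55, 0, 0, 0, -1]],
])

```text
time: 6.25
position: [0.5309, -0.1756, 0.1374]
tool_rot: [-0.05, 3.141, -0.0]
ft_force: [-0.0, 0.0, 0.1]
grip_width: 0.0
grip_force: 0.0
```

Run:
```python
from h import *
s=ctrl.get_state(); print(s['time'],s['position'],s['tool_rot'],s['ft_force'])
im=ctrl.get_image('wrist')[:,:,::-1]; cv2.imwrite('pics/w2.png',im)
```

```text
6.25 [ 0.5308901  -0.17560762  0.1374444 ] [-5.00970772e-02  3.14080616e+00 -3.07170296e-04] [-0.00214102  0.00158539  0.13626185]
```

View pics/w2.png

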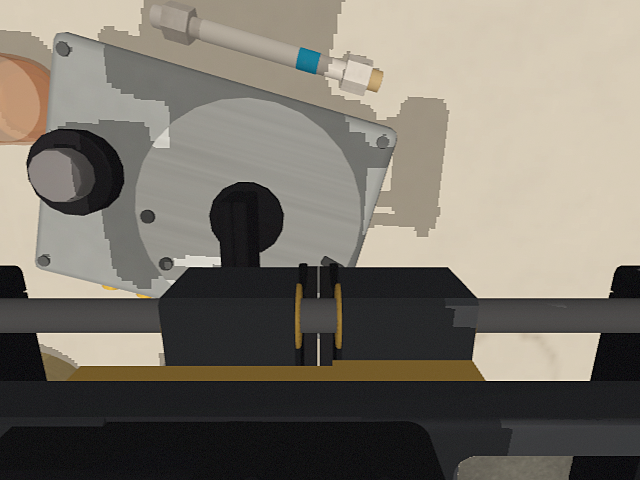

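The lever is at columns 219–260 and the shut fingertips are at columns 297–341, clear on its left. I approach to find contact.

>>> play_rows([
  [[0, -0.04, 0, 0, 0, 0, -1], [0, -0.08, 0, 0, 0, 0, -1], [0, -0.12, 0, 0, 0, 0, -1], [0, -0.12, 0, 0, 0, 0, -1], [0, -0.12, 0, 0, 0, 0, -1]],
])

```text
time: 6.8
position: [0.531, -0.1876, 0.1373]
tool_rot: [-0.05, 3.141, 0.0]
ft_force: [0.1, 1.0, -0.6]
grip_width: 0.003
grip_force: 0.0
```

>>> play_rows([
  [[0, -0.02, 0, 0, 0, 0, -1], [0, -0.03, 0, 0, 0, 0, -1], [0, -0.03, 0, 0, 0, 0, -1], [0, -0.03, 0, 0, 0, 0, -1]],
])

```text
time: 7.2
position: [0.5312, -0.1903, 0.1372]
tool_rot: [0.051, -3.141, -0.0]
ft_force: [0.1, 1.2, -0.6]
grip_width: 0.001
grip_force: 0.0
```

>>> play_rows([
  [[0, -0.02, 0, 0, 0, 0, -1], [0, -0.04, 0, 0, 0, 0, -1], [0, -0.04, 0, 0, 0, 0, -1], [0, -0.04, 0, 0, 0, 0, -1]],
])

```text
time: 7.6
position: [0.5313, -0.1945, 0.1373]
tool_rot: [-0.05, 3.141, 0.0]
ft_force: [-0.1, -0.3, 0.4]
grip_width: 0.003
grip_force: 0.0
```

Run:
```python
from h import *
s=ctrl.get_state(); print(s['time'],s['position'],s['tool_rot'],s['ft_force'],s['torque'])
a=ctrl.get_image('wrist')[130:300,100:380,::-1]; b=ctrl.get_image('top')[195:305,365:505,::-1]
cv2.imwrite('pics/w3.png',cv2.hconcat([cv2.resize(a,(420,314)),cv2.resize(b,(380,314))]))
```

```text
7.6 [ 0.53127705 -0.19447713  0.13725687] [-5.01183684e-02  3.14114793e+00  5.57555982e-05] [-0.0796775  -0.29666893  0.40672343] [ 0.04962922 -0.0577052   0.00344441]
```

View pics/w3.png

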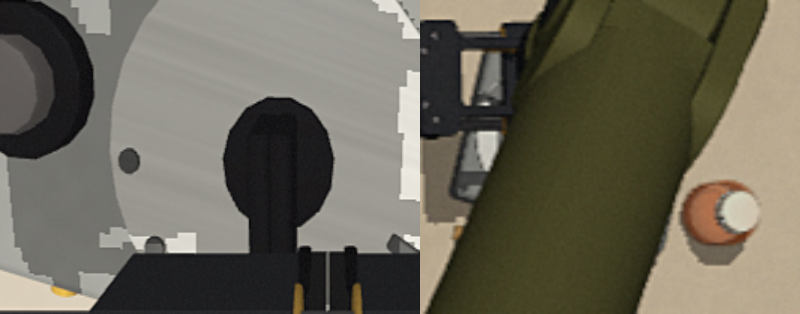

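There's no contact yet; the gap is very small and the force readings are noise. Now I push the first click, turning the tool with the lever.

>>> play_rows([
  [[-0.01, -0.023, 0, 0, 0, 0.045, -1], [-0.019, -0.046, 0, 0, 0, 0.089, -1], [-0.026, -0.07, 0, 0, 0, 0.133, -1], [-0.032, -0.094, 0, 0, 0, 0.178, -1], [-0.035, -0.12, 0, 0, 0, 0.222, -1], [-0.037, -0.144, 0, 0, 0, 0.267, -1], [-0.037, -0.144, 0, 0, 0, 0.267, -1], [-0.037, -0.144, 0, 0, 0, 0.267, -1]],
])

```text
time: 8.5
position: [0.5355, -0.2085, 0.1372]
tool_rot: [-0.602, -3.083, -0.0]
ft_force: [-0.6, 0.4, 0.4]
grip_width: 0.008
grip_force: 0.0
```

Run:
```python
from h import *
s=ctrl.get_state(); print(s['time'],s['position'],s['tool_rot'],s['ft_force'],s['torque'])
a=ctrl.get_image('wrist')[100:300,20:400,::-1]
cv2.imwrite('pics/w4.png',cv2.resize(a,None,fx=2,fy=2))
```

```text
8.5 [ 0.53548597 -0.20849651  0.13721314] [-6.01792587e-01 -3.08334975e+00 -8.32567337e-05] [-0.5719352   0.38139685  0.4105948 ] [-0.04706799  0.00712496  0.04073807]
```

View pics/w4.png

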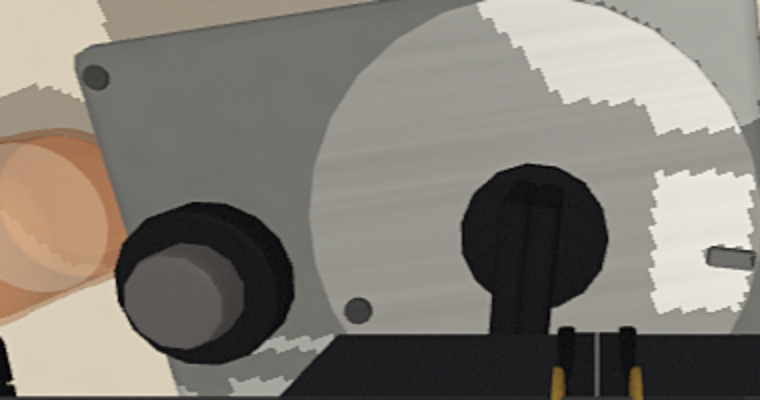

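The lever has snapped to the fourth position: it is perpendicular to the bar mark at crop (730,258) and about 6° ahead of the tool. Now the second click.

>>> play_rows([
  [[-0.015, -0.022, 0, 0, 0, 0.042, -1], [-0.028, -0.043, 0, 0, 0, 0.083, -1], [-0.035, -0.064, 0, 0, 0, 0.125, -1], [-0.039, -0.086, 0, 0, 0, 0.167, -1], [-0.043, -0.118, 0, 0, 0, 0.222, -1], [-0.045, -0.15, 0, 0, 0, 0.278, -1], [-0.046, -0.179, 0, 0, 0, 0.333, -1], [-0.046, -0.179, 0, 0, 0, 0.333, -1]],
])

```text
time: 9.35
position: [0.5328, -0.2271, 0.1372]
tool_rot: [-1.38, -2.822, 0.0]
ft_force: [-0.2, 0.4, 0.5]
grip_width: 0.003
grip_force: 0.0
```

Run:
```python
from h import *
s=ctrl.get_state(); print(s['time'],s['position'],s['tool_rot'],s['ft_force'],s['torque'])
a=ctrl.get_image('wrist')[100:300,20:400,::-1]
cv2.imwrite('pics/w5.png',cv2.resize(a,None,fx=2,fy=2))
```

```text
9.35 [ 0.53282044 -0.22709773  0.13720947] [-1.38048386e+00 -2.82194019e+00  3.76608344e-04] [-0.16145224  0.36223379  0.54563019] [-0.03876787  0.00660272  0.04388631]
```

View pics/w5.png

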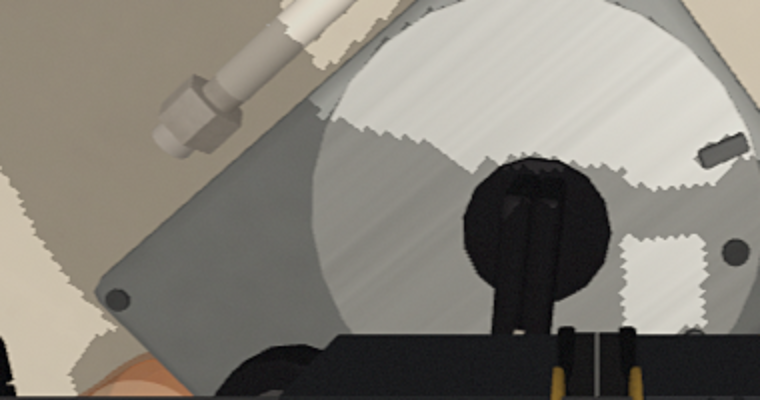

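The lever is now perpendicular to the second stud at crop (736,252), so it is in the fifth position. I back off, rise, and move over the button.

>>> play_rows([
  [[0, 0.06, 0, 0, 0, 0, -1], [0, 0.12, 0, 0, 0, 0, -1], [0, 0.12, -0.15, 0, 0, 0, -1], [0, 0.12, -0.35, 0, 0, 0, -1], [0, 0.12, -0.5, 0, 0, 0, -1], [0, 0.12, -0.5, 0, 0, 0, -1]],
])

```text
time: 10.0
position: [0.5439, -0.2203, 0.1903]
tool_rot: [1.378, 2.818, 0.002]
ft_force: [-0.0, -0.1, 0.4]
grip_width: 0.005
grip_force: 0.0
```

>>> play_rows([
  [[-0.05, -0.25, 0, 0, 0, 0, -1], [-0.1, -0.5, 0, 0, 0, 0, -1], [-0.15, -0.75, 0, 0, 0, 0, -1], [-0.19, -0.91, 0, 0, 0, 0, -1], [-0.19, -0.91, 0, 0, 0, 0, -1], [-0.19, -0.91, 0, 0, 0, 0, -1]],
])

```text
time: 10.6
position: [0.4828, -0.2897, 0.1871]
tool_rot: [1.381, 2.822, 0.002]
ft_force: [-0.5, 0.3, -1.2]
grip_width: 0.008
grip_force: 0.0
```

Run:
```python
from h import *
s=ctrl.get_state(); print(s['time'],s['position'],s['tool_rot'],s['ft_force'])
a=ctrl.get_image('wrist')[:,:,::-1]; b=ctrl.get_image('side')[220:380,280:460,::-1]
cv2.imwrite('pics/w6.png',cv2.hconcat([cv2.resize(a,(480,360)),cv2.resize(b,(320,360))[:, :320]]))
p=np.load('p.npy'); print(proj('wrist',world(p,LOC),s).round(1))
```

```text
10.6 [ 0.48282591 -0.28973084  0.18712254] [1.38084275e+00 2.82173272e+00 1.58716471e-03] [-0.51559296  0.25458451 -1.18613756]
[[498.5 133.7]
 [499.6 176.3]
 [480.  214.3]
 [446.1 238.8]
 [406.3 244.6]
 [369.7 230.8]
 [314.3 254.8]]
```

View pics/w6.png

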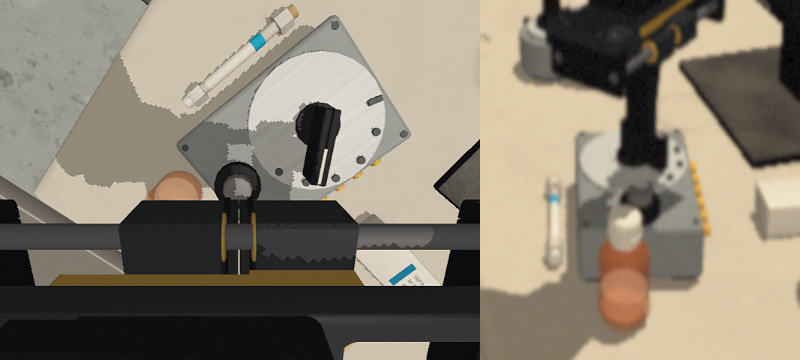

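The button is at about (317,251) in full-picture pixels, within 2 mm of the prediction and directly under the fingertips. The lever stands on the fifth stud. Pressing.

>>> play_rows([
  [[0, 0, 0.12, 0, 0, 0, -1], [0, 0, 0.25, 0, 0, 0, -1], [0, 0, 0.35, 0, 0, 0, -1], [0, 0, 0.43, 0, 0, 0, -1], [0, 0, 0.45, 0, 0, 0, -1], [0, 0, 0.45, 0, 0, 0, -1], [0, 0, 0.45, 0, 0, 0, -1]],
])

```text
time: 11.4
position: [0.4823, -0.2907, 0.1425]
tool_rot: [1.381, 2.821, -0.0]
ft_force: [-0.6, -0.8, 0.6]
grip_width: 0.005
grip_force: 0.0
```

>>> play_rows([
  [[0, 0, 0.02, 0, 0, 0, -1], [0, 0, 0.04, 0, 0, 0, -1], [0, 0, 0.06, 0, 0, 0, -1], [0, 0, 0.08, 0, 0, 0, -1], [0, 0, 0.08, 0, 0, 0, -1], [0, 0, 0.08, 0, 0, 0, -1]],
])

```text
time: 12.0
position: [0.4827, -0.2909, 0.136]
tool_rot: [1.381, 2.821, 0.002]
ft_force: [-3.4, 1.2, 14.0]
grip_width: 0.012
grip_force: 6.9
```

14 N here suggests the button has bottomed. I press slightly more to check the stiffness.

>>> play_rows([
  [[0, 0, 0.01, 0, 0, 0, -1], [0, 0, 0.01, 0, 0, 0, -1], [0, 0, 0.01, 0, 0, 0, -1]],
])

```text
time: 12.3
position: [0.4827, -0.291, 0.1358]
tool_rot: [1.381, 2.821, 0.003]
ft_force: [-6.2, 2.9, 20.3]
grip_width: 0.005
grip_force: 10.1
```

Run:
```python
from h import *
for i in range(3):
    s=ctrl.get_state(); print(s['time'],s['position'],s['ft_force'],s['torque'],s['grip_width'],s['grip_force']); ctrl.get_image('side')
```

```text
12.3 [ 0.48268806 -0.29101509  0.13583548] [-6.20182139  2.94417437 20.28538905] [0.65411578 1.28838875 0.06188476] 0.0047856338536023816 10.122301345691085
12.35 [ 0.48269136 -0.29103659  0.13582255] [-4.71406318  3.61553942 20.09284291] [ 0.70217465  1.26431835 -0.01026118] 0.008534804629762378 10.11411810060963
12.4 [ 0.48266206 -0.29100904  0.1357966 ] [-4.80070093  4.02324892 19.93778228] [0.66648386 1.26968484 0.05121961] 0.006087713374884303 10.109206116758287
```

This is a hard stop at TCP z ≈ 0.1358. I release in steps to check that the force falls like a spring over about 6 mm, which would mean the button really travelled.

>>> play_rows([
  [[0, 0, -0.02, 0, 0, 0, -1], [0, 0, -0.02, 0, 0, 0, -1], [0, 0, -0.02, 0, 0, 0, -1]],
])

```text
time: 12.75
position: [0.4826, -0.2908, 0.1361]
tool_rot: [1.381, 2.821, 0.0]
ft_force: [-0.6, 0.2, 9.1]
grip_width: 0.004
grip_force: 4.1
```

>>> play_rows([
  [[0, 0, -0.02, 0, 0, 0, -1], [0, 0, -0.02, 0, 0, 0, -1], [0, 0, -0.02, 0, 0, 0, -1]],
])

```text
time: 13.05
position: [0.4826, -0.2908, 0.1374]
tool_rot: [1.38, 2.821, -0.0]
ft_force: [1.2, -1.3, 3.2]
grip_width: 0.005
grip_force: 1.6
```

>>> play_rows([
  [[0, 0, -0.02, 0, 0, 0, -1], [0, 0, -0.02, 0, 0, 0, -1], [0, 0, -0.02, 0, 0, 0, -1]],
])

```text
time: 13.35
position: [0.4823, -0.2904, 0.1392]
tool_rot: [1.381, 2.822, 0.0]
ft_force: [0.5, -0.9, 2.3]
grip_width: 0.003
grip_force: 1.2
```

>>> play_rows([
  [[0, 0, -0.02, 0, 0, 0, -1], [0, 0, -0.02, 0, 0, 0, -1], [0, 0, -0.02, 0, 0, 0, -1]],
])

```text
time: 13.65
position: [0.4821, -0.2901, 0.141]
tool_rot: [-1.381, -2.821, -0.0]
ft_force: [1.2, -0.5, 1.6]
grip_width: 0.004
grip_force: 0.8
```

The force follows a spring (3.2, 2.3, then 1.6 N over 3.6 mm) above a hard stop, so the button was fully down. I rise clear and hand in.

>>> play_rows([
  [[0, 0, -0.15, 0, 0, 0, -1], [0, 0, -0.35, 0, 0, 0, -1], [0, 0, -0.6, 0, 0, 0, -1], [0, 0, -0.8, 0, 0, 0, -1], [0, 0, -0.9, 0, 0, 0, -1], [0, 0, -0.9, 0, 0, 0, -1], [0, 0, -0.9, 0, 0, 0, -1], [0, 0, -0.9, 0, 0, 0, -1]],
])

```text
time: 14.45
position: [0.4817, -0.2899, 0.2301]
tool_rot: [-1.38, -2.82, 0.0]
ft_force: [0.2, 0.4, -0.7]
grip_width: 0.005
grip_force: 0.0
```

Run:
```python
from bench import ctrl
s=ctrl.get_state(); print(s['time'],s['position'],s['ft_force'])
print(ctrl.close_job())
```

```text
14.45 [ 0.48167593 -0.28988495  0.23011777] [ 0.1921174   0.41309637 -0.69056663]
the job is handed in; nothing more can be done
None
```

I pushed the lever two clicks from the third to the fifth position, pressed the button fully down and released it, and handed the job in at 14.5 s with the arm clear; no verdict came back.

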